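# Seat the vial carrier on the mixer and hold its sprung dial at the third click

### The arm

A 6-joint arm with a two-finger parallel gripper is mounted at the origin on a cart in front of the work surface, level with it; the furniture and walls round the work are solid. World frame = base frame: x ahead of the robot, y to its left, z up, the work surface at z = 0. Lengths are in m, angles in rad, forces in N, time in s.
With the tool pointing down it reaches from about 0.325 to 0.9 m from the base axis. Payload 6.1 kg.
Tool frame: the origin (TCP) lies on the centre line of the jaws, within the pads' length; the fingertips stand nose_length ahead of it and the grasp point (between the pads) lies 5 mm behind it (nose_length is the distance from the TCP to the fingertips, in m); z points along the fingers, y is the line along which they close (so a half turn about z gives the same grasp; the last joint's range is limited). The gripper opens to 85 mm and grips with 20 to 120 N. Pads are 22 mm wide; open, the fingers measure 114 mm over their backs; the gripper's body (76 mm by 85 mm) begins 54 mm behind the grasp point. The pads swing forward as they close: fully open they stand 13 mm farther back than shut.
Start: joints at [1.14, 0.22, 1.526, -0, 1.395, -0.126], TCP at [0.188, 0.596, 0.245] pointing down, gripper open.
Joint ranges: [-2.98, 2.98], [-0.91, 2.08], [0.09, 2.57], [-1.24, 4.39], [0.2, 2.65], [-2.68, 2.68]. Speed limits (rad/s): [2.57, 2.57, 3.01, 3.14, 3.14, 3.14].

### API

Orientations are given as a rotation vector (axis times angle).
In Python, from cell import * gives the robot as it stands.
- The arm moves only by the tool step_arm, never from a script. Its arguments are lists of equal length, an entry for each row: "linear": the shift along the tool's x, y, z in units of 2 cm (1.0 is 2 cm), a list of three; "rotation": the turn, a rotation vector about the tool's x, y, z in units of 0.1 rad (1.0 is 0.1 rad), a list of three; "jaw": the finger opening in mm, from 0 to 85.4. In form: {"linear": [[tx, ty, tz], ...], "rotation": [[ax, ay, az], ...], "jaw": [jaw, ...]}. A call has 1 to 10 rows; each row shifts and turns the commanded pose from where the row before left it, along the tool's axes as they then stand; what a row does not reach is not made up. A row lasts 1/8 s, in which the tool goes at most 62.5 mm and 10.7 degrees, less where a joint would pass 70% of its speed; a pose out of reach is approached as far as the arm can. A call with a number of a shift or a turn outside -1 to 1 is refused whole. A call with a gripper value outside its range is refused whole. The fingers move at their own pace and stop on an object; "squeeze" is the grip in N (left out, the last holds). Time passes only in rows, so rows that do not move let the fingers close. It gives the time, the measured TCP pose, the force, the opening and the grip force at its end, in the units of the state.
- get_obs(): the state, without advancing time (a new reading comes with each control period).
- grab_frame(name): name is "scene" or "top"; returns a dict with "color" (384x512x3 uint8, red, green, blue), "K" (3x3 intrinsics, pixels), "k1" (the pictures are not rectified: a ray, as slopes to the right and down, at radius r is drawn at 1 + k1 r^2 times it, then the intrinsics apply), "R" (3x3) and "t" (3): a world point X has camera coordinates R X + t. Camera axes: x right, y down, z forward; pixel columns grow to the right and rows downward; lengths in m; the calibration is good to about 2 mm. A picture is of the moment at which its call begins. There is no depth.
- finish_job(): hands the job in; it is judged then, once.
The state is a dict: "time_s": time; "joint_positions": joint angles; "dq": joint speeds; "joint_efforts": joint torques, N m; "tool_pos": TCP position; "ee_rot": TCP orientation; "ft_force": force on the tool from outside, world axes, zero at the start; "ft_torque": the same for the moment, N m; "grip_width": finger opening in m; "gripper_force": force on a finger pad.
Only numpy, scipy, OpenCV 4.12 (cv2) and the standard library are available. Lean on these libraries where they do the work, as an engineer would, in place of code of your own. Each camera call takes 0.05 s, during which the arm holds its last target. There are 200 camera calls.

### The job

Pick up the carrier with the two vials by its upright grip, lower it (do not drop it) fully home over the two pegs of the vial mixer's stage, flat, and let go of it. Only then turn the mixer's spring-return dial clockwise, past the first and second clicks to the third (the three-pip mark), and hold it there against its spring: finish while still holding the dial. Leave the other things on the desk where they stand.

Things in the scene. Friction and masses are not known exactly. Their poses are not given: they have to be found in the camera images.
- carrier: Loose grey vial carrier, about 0.4 kg: plate 124 (x) x 86 (y) x 14 mm with two closed vials clipped on it at x = +-41 mm (tops at z = 74 mm) and an upright grip in the middle. Two 15 mm holes go through the plate at (x, y) = (48, 28) and (-48, -28) mm; it is the same after half a turn, so it may be seated either way round. Origin: centre of the underside, z up.
- carrier_grip (a point): Point to grip the carrier, 86 mm above its underside: an upright bar 14 mm thick (carrier y), 34 mm long (carrier x), its top 98 mm above the underside. Close the fingers along carrier y. Axes as the carrier's.
- carrier_foot (a point): Centre of the carrier's underside (same as the carrier's origin).
- mixer: Vial mixer, fixed to the desk: white housing 156 (x) x 212 (y) mm; its left (+y) half is a low bare metal stage with two pegs, its right (-y) half a console 70 mm high with the dial on top. Origin: centre of the underside, on the desk. Its -x side faces the robot, turned by its yaw.
- stage_centre (a point): Centre of the stage's top face, 35 mm above the desk, at mixer (0, 52) mm; axes as the mixer's. Steel pegs stand at (48, 28) and (-48, -28) mm from it: 18 mm high, 11 mm in diameter for the lower 7 mm, then tapering to 4 mm. The seated carrier's underside lies flat on the stage, its foot on this point, its long side along mixer x; 2 mm clearance all round each peg.
- dial_grip (a point): Point to grip the dial, on its vertical axis, 98 mm above the desk, at mixer (0, -70) mm. The black grip bar is 46 mm long (point x, which points to the end with the white pointer line and turns with the dial), 14 mm thick (point y), top 106 mm above the desk; the round skirt under it, 52 mm wide, has its top at 77 mm. Close the fingers along point y, tips above the skirt.
- dial (a joint): Dial angle, rad, growing clockwise seen from above; 0 at rest (pointer 0.6 rad left of mixer +x). Clicks at 0.4, 0.8, 1.2, marked by one, two, three pips; hard stop at 1.3. A spring returns it to 0 when let go: 0.04 N m at rest to 0.10 at 1.2, plus a click of about 0.03 N m at 0.2, 0.6 and 1.0. Grip with 20 N or more, or the bar slips in the fingers.
- round_vial: Bystander: loose small amber vial, 34 mm in diameter, 64 mm high, left of the carrier. Origin: centre of its underside. Leave alone.
- tall_vial: Bystander: loose amber vial, 46 mm in diameter, 94 mm high, behind the carrier. Origin: centre of its underside. Leave alone.
- dropper: Bystander: loose white dropper bottle, 38 mm in diameter, 106 mm high, behind the mixer. Origin: centre of its underside. Leave alone.

How it is judged:
On the way, in this order (a step that is already met when the one before it is completed fails the run):
1. the carrier lies flat and fully home over the pegs, let go (horizontal distance between carrier_foot and stage_centre below 0.005 m and z of carrier_foot in the frame of stage_centre below 0.003 m and angle between carrier's own z axis and vertical below 0.05 rad and contact force between the fingers and carrier below 0.05 N), for 0.3 s.
2. the dial is held at the third click (value of joint dial above 1.08 rad and contact force between the fingers and mixer above 0.5 N), for 0.5 s.
At the end, for the whole second after the job is handed in: The fingers still hold the dial at the third click (joint above 1.08 rad, up to the stop at 1.3), and the carrier lies at rest and untouched on the stage over its pegs: foot within 5 mm of the stage centre, underside within 3 mm of the stage, tilt under 0.05 rad (all of step 1 and all of step 2 and linear speed of carrier below 0.03 m/s); the arm keeps its last pose, push and grip.
It fails at once if the dial is turned up (past 0.35 rad) while the carrier is not seated (value of joint dial above 0.35 rad and (horizontal distance between carrier_foot and stage_centre above 0.006 m or z of carrier_foot in the frame of stage_centre above 0.004 m)).
It fails at once if the carrier is dropped (faster than 0.4 m/s out of the fingers) (linear speed of carrier above 0.4 m/s and contact force between the fingers and carrier below 0.05 N).
It fails at once if the carrier is tipped by more than 0.6 rad (angle between carrier's own z axis and vertical above 0.6 rad).
It fails at once if a bystander is moved by more than 30 mm (distance of any of round_vial, tall_vial, dropper from where it was at the start of the episode above 0.03 m).
It also fails if it takes over 56 s, if anything falls off the work surface, if the arm or the gripper's body presses on something with over 40 N, if the wrist force passes 120 N, or if a joint passes its speed limit or range.

## Working session

There is one attempt and no reset: what is moved stays moved. The work goes in short steps, Python scripts to look and compute and a tool call to move; the robot and the scene stay as the last step left them, time stands still between calls to the robot, and variables do not carry over. Pictures are saved under pics/ and viewed, at most 10 in all, crops included, and the job is handed in when it is done.

Besides the shell and the picture viewer there is one more tool, called after "Emit:" by a JSON object that holds its "api" and its "payload", one argument or row to a line. step_arm: Moves the arm, as the interface text tells. Its arguments: {"type":"object","properties":{"linear":{"type":"array"},"rotation":{"type":"array"},"jaw":{"type":"array"},"squeeze":{"type":"number"}},"required":["linear","rotation","jaw"]}

```bash
mkdir -p pics; ls; python3 - <<'E'
from cell import *
import cv2,numpy as np
o=get_obs();print({k:np.round(v,4) for k,v in o.items()})
try: print(nose_length)
except Exception as e: print(e)
for n in("scene","top"):
    f=grab_frame(n);cv2.imwrite(f"pics/{n}0.png",f["color"][:,:,::-1]);print(n,f["K"].tolist(),f["k1"],np.round(f["R"],4).tolist(),f["t"])
E
```

```text
pics
{'time_s': np.float64(0.0), 'joint_positions': array([ 1.1399,  0.2212,  1.5276,  0.    ,  1.3947, -0.1261]), 'dq': array([ 0.    , -0.001 ,  0.0006, -0.0016,  0.0005,  0.0004]), 'joint_efforts': array([ 2.00000e-04, -4.96888e+01, -3.89402e+01, -1.00000e-04,
        1.08000e-02,  1.00000e-04]), 'tool_pos': array([0.1873, 0.5957, 0.2442]), 'ee_rot': array([-4.7690e-01, -3.1046e+00,  2.9000e-03]), 'ft_force': array([ 0.4068, -0.3189, -0.4844]), 'ft_torque': array([-0.0104, -0.009 ,  0.0003]), 'gripper_force': np.float64(0.0), 'grip_width': np.float64(0.0855)}
0.014
scene [[459.8824169094059, 0.0, 258.86027436655945], [0.0, 459.8824169094059, 186.50062259277152], [0.0, 0.0, 1.0]] -0.05386247156973361 [[0.4884, -0.8726, -0.0076], [-0.614, -0.3374, -0.7135], [0.62, 0.3532, -0.7006]] [-0.20089899  0.47592467  0.85490834]
top [[402.0156973952627, 0.0, 254.35773236550477], [0.0, 402.0156973952627, 193.46548182875557], [0.0, 0.0, 1.0]] 0.01511943113633886 [[-0.0043, -1.0, -0.0027], [-0.9955, 0.0046, -0.0947], [0.0948, 0.0023, -0.9955]] [0.13713689 0.6184125  1.29717892]
```

View pics/scene0.png

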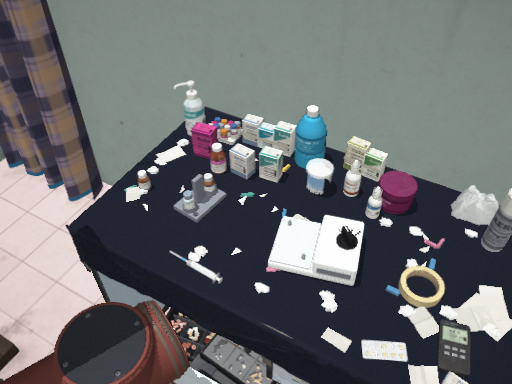

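View pics/top0.png

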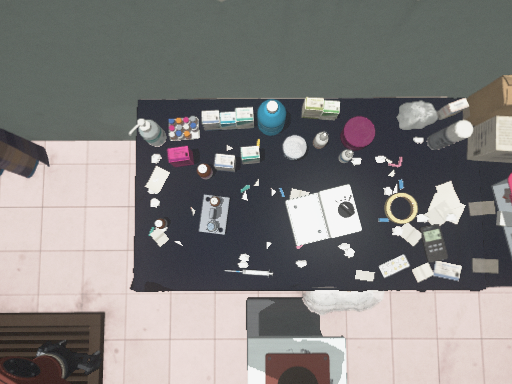

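The top view shows the carrier near (214,214), the mixer near (323,214) and its dial near (346,210). In the scene view they are near (200,200), (318,250) and (347,240). I'll enlarge both to place features.

```bash
python3 - <<'E'
import cv2,numpy as np
t=cv2.imread("pics/top0.png");s=cv2.imread("pics/scene0.png")
r=lambda im,x,y,w,h,k:cv2.resize(im[y:y+h,x:x+w],None,fx=k,fy=k,interpolation=cv2.INTER_CUBIC)
A=r(t,190,185,50,55,5.);B=r(t,280,180,86,70,5.)
C=np.zeros((625,800,3),np.uint8)
cv2.imwrite("pics/cr_top.png",cv2.copyMakeBorder(np.hstack([r(t,190,180,50,70,5.8),B if 0 else r(t,280,180,86,70,5.8)]),0,0,0,0,0))
cv2.imwrite("pics/cr_scene.png",np.hstack([r(s,165,165,65,60,4.8),cv2.resize(r(s,265,210,102,75,4.8),(490,288*490//490))[:288]]))
E
```

```text
(no output)
```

View pics/cr_top.png

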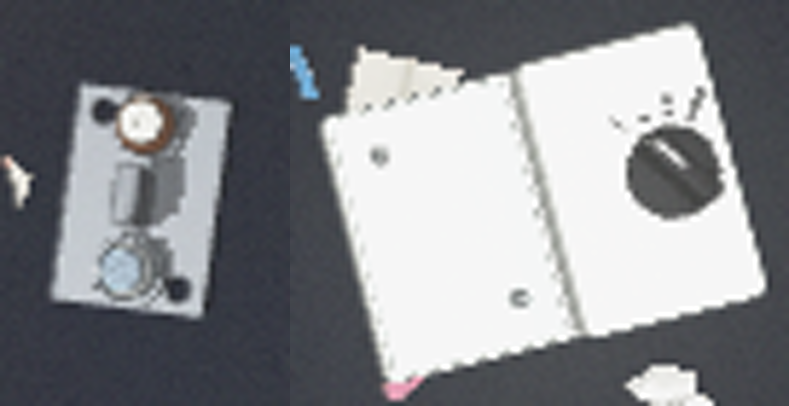

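View pics/cr_scene.png

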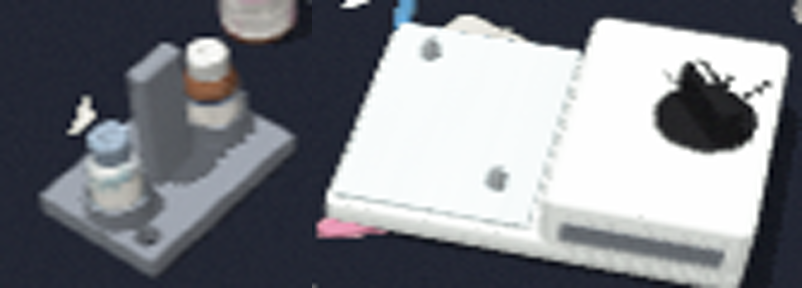

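The crops show the carrier plate with its two dark holes, the upright bar between the vials, the two grey pegs on the stage at about top (345,206) and (319,231), and the dial with its pointer at top (346,209). Next I'll measure with masks and rays from both views.

```bash
cat > h.py <<'E'
import cv2,numpy as np
from cell import *
def undist(f,uv):
    D=np.array([f["k1"],0,0,0,0.]);return cv2.undistortPointsIter(np.array(uv,float).reshape(-1,1,2),np.array(f["K"]),D,None,None,(3,50,1e-10)).reshape(-1,2)
def rays(f,uv):
    R=np.array(f["R"]);d=np.c_[undist(f,uv),np.ones(len(np.reshape(uv,(-1,2))))]@R;return -R.T@np.array(f["t"]),d
def onz(f,uv,z):
    c,d=rays(f,uv);return (c+d*((z-c[2])/d[:,2])[:,None])
def tri(f,a,g,b):
    c,d=rays(f,a);e,h=rays(g,b);out=[]
    for x,y in zip(d,h):
        s=np.linalg.lstsq(np.c_[x,-y],e-c,rcond=None)[0];p,q=c+s[0]*x,e+s[1]*y;out.append([*((p+q)/2),np.linalg.norm(p-q)])
    return np.array(out)
def proj(f,X):
    R=np.array(f["R"]);return cv2.projectPoints(np.array(X,float).reshape(-1,1,3),cv2.Rodrigues(R)[0],np.array(f["t"]),np.array(f["K"]),np.array([f["k1"],0,0,0,0.]))[0].reshape(-1,2)
def blobs(m,x0,y0,lo,hi):
    n,l,s,c=cv2.connectedComponentsWithStats(m.astype(np.uint8))
    return [(np.round(c[i]+[x0,y0],2).tolist(),int(s[i,4]),s[i,2:4].tolist()) for i in range(1,n) if lo<=s[i,4]<=hi]
E
python3 - <<'E'
from h import *
np.set_printoptions(suppress=True,precision=4)
T=grab_frame("top");S=grab_frame("scene")
t=T["color"].astype(int);s=S["color"].astype(int)
crop=lambda a,x,y,w,h:a[y:y+h,x:x+w]
def plate(a,x,y,w,h,thr):
    m=(crop(a,x,y,w,h).min(2)>thr).astype(np.uint8)
    c=max(cv2.findContours(m,0,1)[0],key=cv2.contourArea);r=cv2.minAreaRect(c)
    return (np.array(r[0])+[x,y]),r[1],r[2],cv2.boxPoints(r)+[x,y],m
c,sz,an,box,m=plate(t,195,190,37,50,95);print("carrier plate",c,sz,an);P=onz(T,box,.014);print(P, np.linalg.norm(np.diff(P,axis=0),axis=1),P.mean(0))
print("holes",blobs(crop(t,195,190,37,50).max(2)<75,195,190,4,60))
c,sz,an,box,m=plate(t,282,180,84,68,185);print("mixer top box",c,sz,an);print(onz(T,box,.05))
print("top dark in mixer",blobs(crop(t,282,180,84,68).max(2)<190,282,180,4,300))
print("dial top",blobs(crop(t,325,190,36,40).max(2)<90,325,190,20,400))
print("dial sc",blobs(crop(s,325,215,36,45).max(2)<90,325,215,20,600))
print("peg sc",blobs(crop(s,283,217,28,45).max(2)<200,283,217,4,60))
# manual grip/peg/dial triangulation
px=lambda p,o,k,k2=None:[o[0]+(p[0]+.5)/k-.5,o[1]+(p[1]+.5)/(k2 or k)-.5]
pt=[px((380-290,155),(280,180),5.8),px((519-290,297),(280,180),5.8),px((675-290,172),(280,180),5.8)]
ps=[px((430-312,47),(265,210),4.8,3.84),px((497-312,178),(265,210),4.8,3.84),px((706-312,115),(265,210),4.8,3.84)]
print("pegs,dial",pt,ps);print(tri(T,pt,S,ps))
# holes in top z=.014
ht=[px((103,110),(190,180),5.8),px((178,290),(190,180),5.8)];print("holes z.014",onz(T,ht,.014))
hs=px((147,237),(165,165),4.8);print("hole tri",tri(T,[ht[1]],S,[hs]),)
k=10
def big(a,x,y,w,h,kk):return cv2.resize(a[y:y+h,x:x+w].astype(np.uint8)[:,:,::-1],None,fx=kk,fy=kk,interpolation=cv2.INTER_NEAREST)
A=big(t,195,190,40,50,10);B=big(s,170,168,50,50,10)[:500];D=big(t,325,185,38,38,10)
cv2.imwrite("pics/grip.png",cv2.resize(np.hstack([A[:,:390],B[:,:410]]),(800,500)))
E
```

```text
carrier plate [213.6921 214.0589] (26.498825073242188, 37.6005744934082) 7.594643592834473
[[0.4968 0.3212 0.014 ]
 [0.6206 0.3058 0.014 ]
 [0.6084 0.218  0.014 ]
 [0.4848 0.2343 0.014 ]] [0.1248 0.0886 0.1247] [0.5527 0.2698 0.014 ]
holes [([207.45, 198.64], 11, [4, 4]), ([219.7, 229.2], 10, [4, 4])]
mixer top box [305.6986 213.9747] (57.1263313293457, 33.70453643798828) 75.61860656738281
[[ 0.6264  0.0435  0.05  ]
 [ 0.6533 -0.063   0.05  ]
 [ 0.474  -0.1052  0.05  ]
 [ 0.4478  0.      0.05  ]]
top dark in mixer [([349.5, 197.6], 10, [4, 6]), ([345.78, 209.25], 216, [17, 17]), ([295.0, 206.5], 6, [3, 2]), ([318.88, 231.0], 8, [3, 3])]
dial top [([357.4, 200.65], 155, [9, 32]), ([346.51, 208.66], 128, [16, 15])]
dial sc [([350.4, 216.56], 93, [28, 6]), ([346.39, 239.35], 307, [21, 23])]
peg sc [([307.94, 218.0], 17, [7, 4]), ([289.47, 222.82], 17, [4, 6]), ([303.15, 256.3], 20, [5, 6])]
pegs,dial [[295.1034482758621, 206.31034482758622], [319.0689655172414, 230.79310344827587], [345.9655172413793, 209.24137931034483]] [[289.1875, 221.86979166666666], [303.1458333333333, 255.984375], [346.6875, 239.578125]]
[[ 0.5751  0.002   0.0438  0.    ]
 [ 0.4957 -0.0751  0.0411  0.0008]
 [ 0.5631 -0.1555  0.0784  0.0007]]
holes z.014 [[0.6042 0.2913 0.014 ]
 [0.5009 0.2478 0.014 ]]
hole tri [[0.501  0.2476 0.0146 0.0004]]
```

View pics/grip.png

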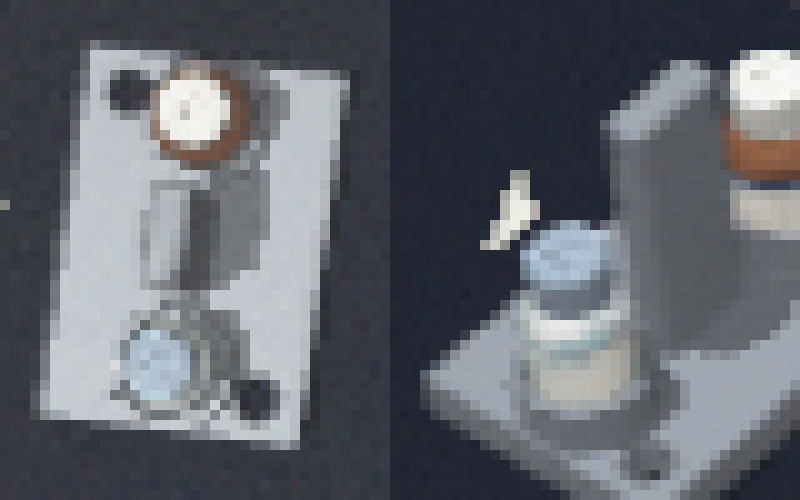

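The grip bar's top is at about top (211.5,212.8) and scene (196.7,177). The plate corners and the holes agree on a carrier centre of (0.553, 0.270) and a yaw of -7.3°. The pegs give a stage centre of (0.535, -0.037) and a yaw of 13.9°.

```bash
cat >> h.py <<'E'
from scipy.spatial.transform import Rotation as Ro
def go(x,y,z,th):
    o=get_obs();R=Ro.from_rotvec(o["ee_rot"]);M=R.as_matrix();h=np.arctan2(M[1,1],M[0,1])
    Rt=Ro.from_matrix(np.array([[-np.sin(th),np.cos(th),0],[np.cos(th),np.sin(th),0],[0,0,-1]]).T)
    # tool y=(cos th,sin th), z down, x=y cross z
    Mt=np.array([[-np.sin(th),np.cos(th),0],[np.cos(th),np.sin(th),0],[0,0,-1]]).T
    print("pos",o["tool_pos"].round(4),"th",round(h,4),"j",o["joint_positions"].round(3))
    print("turn first, units",((R.inv()*Ro.from_matrix(Mt)).as_rotvec()/.1).round(2),"then linear units",(Mt.T@(np.array([x,y,z])-o["tool_pos"])/.02).round(2),"untur",(M.T@(np.array([x,y,z])-o["tool_pos"])/.02).round(2))
E
python3 - <<'E'
from h import *
T=grab_frame("top");S=grab_frame("scene")
print("griptop",tri(T,[[211.5,212.8]],S,[[196.7,177]]))
p=onz(T,[[295.05,206.4],[318.95,230.9]],.044);d=p[0]-p[1];print(p,p.mean(0),np.hypot(*d[:2]),np.degrees(np.arctan2(d[1],d[0]))-30.26)
print("dial z.077",onz(T,[[345.87,209.25]],.077))
go(.5525,.2697,.2442,1.443)
E
```

```text
griptop [[5.52544123e-01 2.67680480e-01 1.00331359e-01 1.46495909e-04]]
[[ 0.57477354  0.00217519  0.044     ]
 [ 0.49513859 -0.07390685  0.044     ]] [ 0.53495607 -0.03586583  0.044     ] 0.11013719893934218 13.432935628137994
dial z.077 [[ 0.56298575 -0.155169    0.077     ]]
pos [0.1875 0.596  0.2449] th 1.266 j [ 1.14   0.221  1.527 -0.     1.395 -0.126]
turn first, units [-0.01 -0.   -1.77] then linear units [-20.18 -13.86   0.04] untur [-22.3  -10.09   0.04]
```

Emit:
{"api": "step_arm", "payload": {
  "linear": [
    [0,0,0],
    [0,0,0],
    [-0.96,-0.66,0],
    [-0.96,-0.66,0],
    [-0.96,-0.66,0],
    [-0.96,-0.66,0],
    [-0.96,-0.66,0],
    [-0.96,-0.66,0],
    [-0.96,-0.66,0],
    [-0.96,-0.66,0]
  ],
  "rotation": [
    [0,0,-0.88],
    [0,0,-0.89],
    [0,0,0],
    [0,0,0],
    [0,0,0],
    [0,0,0],
    [0,0,0],
    [0,0,0],
    [0,0,0],
    [0,0,0]
  ],
  "jaw": [85,85,85,85,85,85,85,85,85,85],
  "squeeze": 50
}}

```text
time_s: 1.55
tool_pos: [0.328, 0.47, 0.2454]
ee_rot: [0.204, 3.135, -0.0]
ft_force: [-0.4, 0.1, -1.0]
grip_width: 0.0848
gripper_force: 0.0
```

Emit:
{"api": "step_arm", "payload": {
  "linear": [
    [-0.96,-0.66,0],
    [-0.96,-0.66,0],
    [-0.96,-0.66,0],
    [-0.96,-0.66,0],
    [-0.96,-0.66,0],
    [-0.96,-0.66,0],
    [-0.96,-0.66,0],
    [-0.96,-0.66,0],
    [-0.96,-0.66,0],
    [-0.96,-0.66,0]
  ],
  "rotation": [
    [0,0,0],
    [0,0,0],
    [0,0,0],
    [0,0,0],
    [0,0,0],
    [0,0,0],
    [0,0,0],
    [0,0,0],
    [0,0,0],
    [0,0,0]
  ],
  "jaw": [85,85,85,85,85,85,85,85,85,85]
}}

```text
time_s: 2.8
tool_pos: [0.5011, 0.3144, 0.2454]
ee_rot: [0.204, 3.135, -0.0]
ft_force: [0.1, -0.7, -0.2]
grip_width: 0.0848
gripper_force: 0.0
```

Emit:
{"api": "step_arm", "payload": {
  "linear": [
    [-0.96,-0.66,0],
    [-0.96,-0.66,0],
    [-0.96,-0.66,0],
    [0,0,0]
  ],
  "rotation": [
    [0,0,0],
    [0,0,0],
    [0,0,0],
    [0,0,0]
  ],
  "jaw": [85,85,85,85]
}}

```text
time_s: 3.3
tool_pos: [0.5535, 0.2683, 0.2451]
ee_rot: [-0.204, -3.135, 0.0]
ft_force: [0.1, -0.2, 0.2]
grip_width: 0.085
gripper_force: 0.0
```

```bash
python3 -c "
from h import *
go(.5526,.269,.081,1.443)"
```

```text
pos [0.5535 0.2683 0.2451] th 1.4408 j [ 0.323  0.197  1.554 -0.     1.391 -1.117]
turn first, units [-0.   -0.   -0.02] then linear units [0.05 0.03 8.2 ] untur [0.05 0.03 8.2 ]
```

Emit:
{"api": "step_arm", "payload": {
  "linear": [
    [0.05,0.03,0.9],
    [0,0,0.9],
    [0,0,0.9],
    [0,0,0.9],
    [0,0,0.9],
    [0,0,0.9],
    [0,0,0.9],
    [0,0,0.9],
    [0,0,0.6],
    [0,0,0.4]
  ],
  "rotation": [
    [0,0,0],
    [0,0,0],
    [0,0,0],
    [0,0,0],
    [0,0,0],
    [0,0,0],
    [0,0,0],
    [0,0,0],
    [0,0,0],
    [0,0,0]
  ],
  "jaw": [85,85,85,85,85,85,85,85,85,85]
}}

```text
time_s: 4.55
tool_pos: [0.5511, 0.2705, 0.0804]
ee_rot: [-0.201, -3.135, 0.0]
ft_force: [0.4, -0.1, 0.8]
grip_width: 0.0847
gripper_force: 0.0
```

Emit:
{"api": "step_arm", "payload": {
  "linear": [
    [0,0,0],
    [0,0,0],
    [0,0,0],
    [0,0,0],
    [0,0,0],
    [0,0,0],
    [0,0,0],
    [0,0,0],
    [0,0,0],
    [0,0,0]
  ],
  "rotation": [
    [0,0,0],
    [0,0,0],
    [0,0,0],
    [0,0,0],
    [0,0,0],
    [0,0,0],
    [0,0,0],
    [0,0,0],
    [0,0,0],
    [0,0,0]
  ],
  "jaw": [70,55,45,35,30,25,20,16,12,8]
}}

```text
time_s: 5.8
tool_pos: [0.5511, 0.2703, 0.0812]
ee_rot: [-0.201, -3.135, 0.001]
ft_force: [-1.0, -3.6, 1.0]
grip_width: 0.0136
gripper_force: 49.7
```

Emit:
{"api": "step_arm", "payload": {
  "linear": [
    [0,0,0],
    [0,0,0],
    [0,0,0],
    [0,0,0]
  ],
  "rotation": [
    [0,0,0],
    [0,0,0],
    [0,0,0],
    [0,0,0]
  ],
  "jaw": [4,2,0,0]
}}

```text
time_s: 6.3
tool_pos: [0.5512, 0.2706, 0.0812]
ee_rot: [-0.201, -3.135, -0.0]
ft_force: [0.6, -2.0, -1.6]
grip_width: 0.0134
gripper_force: 49.5
```

Emit:
{"api": "step_arm", "payload": {
  "linear": [
    [0,0,-0.3],
    [0,0,-0.6],
    [0,0,-0.8],
    [0,0,-0.8],
    [0,0,-0.8],
    [0,0,-0.8],
    [0,0,-0.6],
    [0,0,-0.3],
    [0,0,0],
    [0,0,0]
  ],
  "rotation": [
    [0,0,0],
    [0,0,0],
    [0,0,0],
    [0,0,0],
    [0,0,0],
    [0,0,0],
    [0,0,0],
    [0,0,0],
    [0,0,0],
    [0,0,0]
  ],
  "jaw": [0,0,0,0,0,0,0,0,0,0]
}}

```text
time_s: 7.55
tool_pos: [0.5508, 0.2704, 0.1805]
ee_rot: [-0.2, -3.134, 0.001]
ft_force: [-0.5, -0.4, -3.7]
grip_width: 0.013
gripper_force: 49.2
```

```bash
python3 - <<'E'
from h import *
go(.535,-.0362,.181,np.pi/2+np.radians(13.7))
print(get_obs()["ft_force"],get_obs()["ft_torque"])
E
```

```text
pos [0.5508 0.2704 0.1805] th 1.443 j [ 0.328  0.246  1.62   0.     1.276 -1.115]
turn first, units [-0.   -0.01 -3.67] then linear units [  4.4  -14.71  -0.03] untur [ -1.17 -15.31  -0.02]
[-0.47479302 -0.40038147 -3.7366636 ] [-0.00058345 -0.00866575 -0.00591247]
```

Emit:
{"api": "step_arm", "payload": {
  "linear": [
    [0,0,0],
    [0,0,0],
    [0,0,0],
    [0,0,0],
    [0,0,0],
    [0.12,-0.4,0],
    [0.24,-0.8,0],
    [0.24,-0.8,0],
    [0.24,-0.8,0],
    [0.24,-0.8,0]
  ],
  "rotation": [
    [0,0,-0.6],
    [0,0,-0.8],
    [0,0,-0.8],
    [0,0,-0.8],
    [0,0,-0.67],
    [0,0,0],
    [0,0,0],
    [0,0,0],
    [0,0,0],
    [0,0,0]
  ],
  "jaw": [0,0,0,0,0,0,0,0,0,0]
}}

```text
time_s: 8.8
tool_pos: [0.5473, 0.194, 0.1814]
ee_rot: [-0.374, 3.119, -0.0]
ft_force: [0.3, 0.2, -4.2]
grip_width: 0.0133
gripper_force: 49.1
```

Emit:
{"api": "step_arm", "payload": {
  "linear": [
    [0.24,-0.8,0],
    [0.24,-0.8,0],
    [0.24,-0.8,0],
    [0.24,-0.8,0],
    [0.24,-0.8,0],
    [0.24,-0.8,0],
    [0.24,-0.8,0],
    [0.24,-0.8,0],
    [0.24,-0.8,0],
    [0.24,-0.8,0]
  ],
  "rotation": [
    [0,0,0],
    [0,0,0],
    [0,0,0],
    [0,0,0],
    [0,0,0],
    [0,0,0],
    [0,0,0],
    [0,0,0],
    [0,0,0],
    [0,0,0]
  ],
  "jaw": [0,0,0,0,0,0,0,0,0,0]
}}

```text
time_s: 10.05
tool_pos: [0.5385, 0.0276, 0.1813]
ee_rot: [-0.375, 3.119, -0.0]
ft_force: [0.5, 0.2, -3.9]
grip_width: 0.0131
gripper_force: 49.1
```

Emit:
{"api": "step_arm", "payload": {
  "linear": [
    [0.24,-0.8,0],
    [0.24,-0.8,0],
    [0.24,-0.8,0],
    [0.2,-0.71,0],
    [0,0,0],
    [0,0,0]
  ],
  "rotation": [
    [0,0,0],
    [0,0,0],
    [0,0,0],
    [0,0,0],
    [0,0,0],
    [0,0,0]
  ],
  "jaw": [0,0,0,0,0,0]
}}

```text
time_s: 10.8
tool_pos: [0.5354, -0.0359, 0.1813]
ee_rot: [0.374, -3.119, -0.001]
ft_force: [1.2, -0.0, -3.7]
grip_width: 0.0131
gripper_force: 49.2
```

```bash
python3 - <<'E'
from h import *
go(.535,-.0362,.117,np.pi/2+np.radians(13.7))
t=grab_frame("top")["color"];s=grab_frame("scene")["color"]
r=lambda a,x,y,w,h:cv2.resize(a[y:y+h,x:x+w,::-1],None,fx=4,fy=4,interpolation=cv2.INTER_CUBIC)
cv2.imwrite("pics/over.png",np.hstack([r(t,265,160,100,120),r(s,265,165,100,120)]))
E
```

```text
pos [ 0.5354 -0.0359  0.1813] th 1.8098 j [-0.214  0.065  1.823  0.     1.254 -2.024]
turn first, units [ 0.  0. -0.] then linear units [ 0.02 -0.01  3.21] untur [ 0.02 -0.01  3.21]
```

View pics/over.png

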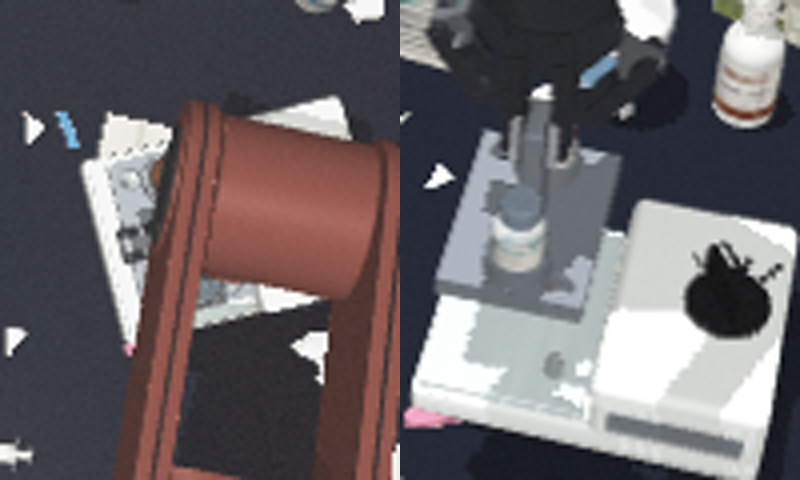

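The carrier hangs level and roughly aligned over the stage. Its top-face corners are at about scene (275,236), (310.5,242) and (320,203). The top view is blocked by the arm. I'll check those corners against the expected ones.

```bash
python3 - <<'E'
from h import *
S=grab_frame("scene")
a=np.radians(13.7);R=np.array([[np.cos(a),-np.sin(a)],[np.sin(a),np.cos(a)]])
for c in [(.5354,-.0359),(.5369,-.0355)]:
    X=[[*(R@[x,y]+c),.1143] for x,y in [(-.062,.043),(-.062,-.043),(.062,-.043)]]
    print((4*(proj(S,X)-[265,165])+1.5+[400,0]).round(1))
im=cv2.cvtColor(S["color"],cv2.COLOR_RGB2BGR)
X=[[*(R@[x,y]+c),z] for z in(.1143,.1003) for x,y in [(-.062,.043),(-.062,-.043),(.062,-.043)]]
p=np.round(8*(proj(S,X)-[268,195])+3.5).astype(int)
b=cv2.resize(im[195:255,268:333],None,fx=8,fy=8,interpolation=cv2.INTER_NEAREST)
for q in p: cv2.drawMarker(b,tuple(map(int,q)),(0,0,255),0,14,1)
cv2.imwrite("pics/corners.png",b)
E
```

```text
[[434.2 281.4]
 [581.  312.1]
 [619.8 158.6]]
[[434.8 279.4]
 [581.4 310. ]
 [620.2 156.8]]
```

View pics/corners.png

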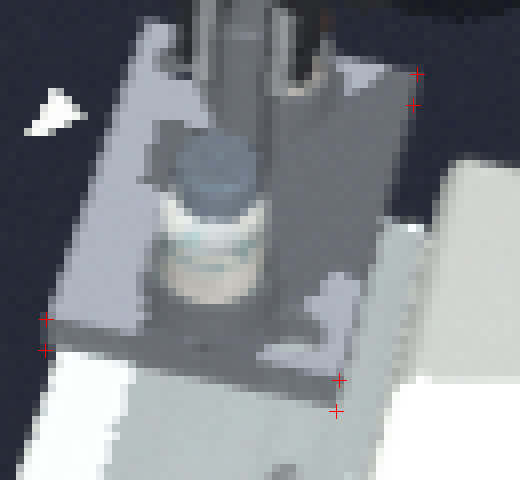

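Emit:
{"api": "step_arm", "payload": {
  "linear": [
    [0.08,0,0.2],
    [0,0,0.4],
    [0,0,0.4],
    [0,0,0.4],
    [0,0,0.4],
    [0,0,0.3],
    [0,0,0.2],
    [0,0,0.2],
    [0,0,0.15],
    [0,0,0]
  ],
  "rotation": [
    [0,0,0],
    [0,0,0],
    [0,0,0],
    [0,0,0],
    [0,0,0],
    [0,0,0],
    [0,0,0],
    [0,0,0],
    [0,0,0],
    [0,0,0]
  ],
  "jaw": [0,0,0,0,0,0,0,0,0,0]
}}

```text
time_s: 12.2
tool_pos: [0.5338, -0.0365, 0.1281]
ee_rot: [0.375, -3.119, -0.0]
ft_force: [-0.1, -0.1, -3.8]
grip_width: 0.0133
gripper_force: 49.3
```

Emit:
{"api": "step_arm", "payload": {
  "linear": [
    [0,0,0.1],
    [0,0,0.1],
    [0,0,0.1],
    [0,0,0.1],
    [0,0,0]
  ],
  "rotation": [
    [0,0,0],
    [0,0,0],
    [0,0,0],
    [0,0,0],
    [0,0,0]
  ],
  "jaw": [0,0,0,0,0]
}}

```text
time_s: 12.82
tool_pos: [0.5337, -0.0364, 0.12]
ee_rot: [0.375, -3.119, -0.0]
ft_force: [0.5, -0.1, -4.4]
grip_width: 0.013
gripper_force: 49.3
```

Emit:
{"api": "step_arm", "payload": {
  "linear": [
    [0,0,0.05],
    [0,0,0.05],
    [0,0,0.05],
    [0,0,0]
  ],
  "rotation": [
    [0,0,0],
    [0,0,0],
    [0,0,0],
    [0,0,0]
  ],
  "jaw": [0,0,0,0]
}}

```text
time_s: 13.32
tool_pos: [0.5338, -0.0364, 0.1172]
ee_rot: [0.375, -3.119, -0.0]
ft_force: [0.1, 0.4, -3.8]
grip_width: 0.0134
gripper_force: 49.3
```

Emit:
{"api": "step_arm", "payload": {
  "linear": [
    [0,0,0.04],
    [0,0,0.03],
    [0,0,0.03],
    [0,0,0]
  ],
  "rotation": [
    [0,0,0],
    [0,0,0],
    [0,0,0],
    [0,0,0]
  ],
  "jaw": [0,0,0,0]
}}

```text
time_s: 13.82
tool_pos: [0.5341, -0.0367, 0.116]
ee_rot: [-0.375, 3.119, -0.001]
ft_force: [-3.2, -1.3, 5.5]
grip_width: 0.0137
gripper_force: 50.4
```

Emit:
{"api": "step_arm", "payload": {
  "linear": [
    [0,0,0],
    [0,0,0],
    [0,0,0],
    [0,0,0],
    [0,0,0],
    [0,0,0]
  ],
  "rotation": [
    [0,0,0],
    [0,0,0],
    [0,0,0],
    [0,0,0],
    [0,0,0],
    [0,0,0]
  ],
  "jaw": [15,18,25,35,45,55]
}}

```text
time_s: 14.58
tool_pos: [0.5339, -0.0365, 0.1153]
ee_rot: [0.375, -3.119, -0.0]
ft_force: [-0.1, 0.5, -0.0]
grip_width: 0.0548
gripper_force: 0.0
```

Emit:
{"api": "step_arm", "payload": {
  "linear": [
    [0,0,-0.3],
    [0,0,-0.6],
    [0,0,-0.9],
    [0,0,-0.9],
    [0,0,-0.9],
    [0,0,-0.9],
    [0,-0.9,0],
    [0,-0.9,0],
    [0,-0.9,0],
    [0,0,0]
  ],
  "rotation": [
    [0,0,0],
    [0,0,0],
    [0,0,0],
    [0,0,0],
    [0,0,0],
    [0,0,0],
    [0,0,1],
    [0,0,1],
    [0,0,1],
    [0,0,1]
  ],
  "jaw": [65,65,65,65,65,65,65,65,65,65]
}}

```text
time_s: 15.82
tool_pos: [0.5415, -0.091, 0.2061]
ee_rot: [0.26, 3.13, -0.001]
ft_force: [-0.1, 0.6, -0.1]
grip_width: 0.0652
gripper_force: 0.0
```

```bash
python3 - <<'E'
from h import *
go(.5640,-.1552,.2,-.728)
S=grab_frame("scene");im=cv2.cvtColor(S["color"],cv2.COLOR_RGB2BGR)
a=np.radians(13.7);R=np.array([[np.cos(a),-np.sin(a)],[np.sin(a),np.cos(a)]])
X=[[*(R@[x,y]+(.5352,-.0362)),z] for z in(.049,.035) for x,y in [(-.062,.043),(-.062,-.043),(.062,-.043),(.062,.043)]]
X+=[[*(R@[0,-.122]+(.5352,-.0362)),.077]]
p=np.round(7*(proj(S,X)-[265,185])+3).astype(int)
b=cv2.resize(im[185:270,265:370],None,fx=7,fy=7,interpolation=cv2.INTER_NEAREST)
for q in p: cv2.drawMarker(b,tuple(map(int,q)),(0,0,255),0,14,1)
cv2.imwrite("pics/seat.png",b)
E
```

```text
pos [ 0.5415 -0.091   0.2061] th 1.4052 j [-0.31   0.071  1.768 -0.     1.302 -1.715]
turn first, units [0.000e+00 1.000e-02 2.133e+01] then linear units [-1.65  2.98  0.3 ] untur [-1.64 -2.98  0.31]
```

View pics/seat.png

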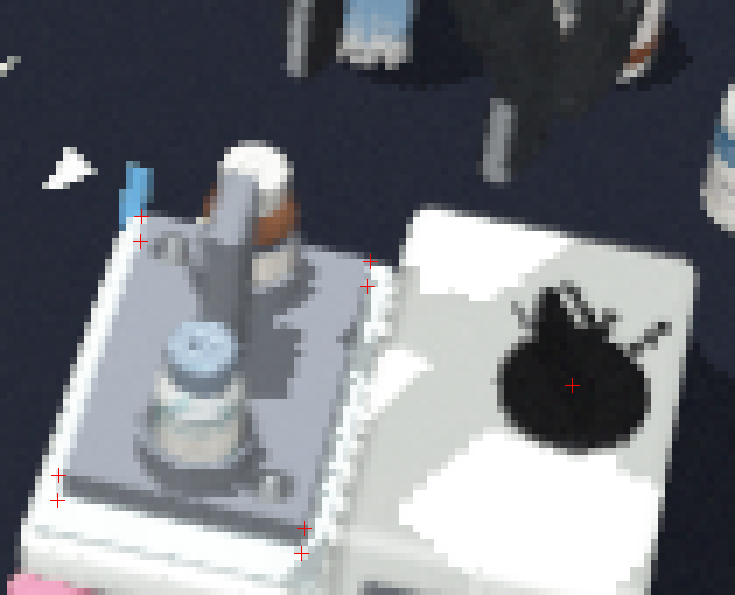

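The carrier sits flat, with both pegs visible in its holes at about scene (289,220) and (303,254). The dial skirt at (347,240) matches the predicted point.

Emit:
{"api": "step_arm", "payload": {
  "linear": [
    [-0.41,-0.74,0],
    [-0.41,-0.75,0],
    [-0.41,-0.74,0],
    [-0.41,-0.75,0],
    [0,0,0],
    [0,0,0],
    [0,0,0],
    [0,0,0],
    [0,0,0],
    [0,0,0]
  ],
  "rotation": [
    [0,0,0],
    [0,0,0],
    [0,0,0],
    [0,0,0],
    [0,0,1],
    [0,0,1],
    [0,0,1],
    [0,0,1],
    [0,0,1],
    [0,0,1]
  ],
  "jaw": [65,65,65,65,65,65,65,65,65,65]
}}

```text
time_s: 17.12
tool_pos: [0.5644, -0.1547, 0.2052]
ee_rot: [-1.171, -2.915, 0.0]
ft_force: [0.4, -0.9, 0.4]
grip_width: 0.0648
gripper_force: 0.0
```

Emit:
{"api": "step_arm", "payload": {
  "linear": [
    [0,0,0],
    [0,0,0],
    [0,0,0],
    [0,0,0],
    [0,0,0],
    [0,0,0],
    [0,0,0],
    [0,0,0],
    [0,0,0],
    [0,0,0]
  ],
  "rotation": [
    [0,0,1],
    [0,0,1],
    [0,0,1],
    [0,0,1],
    [0,0,1],
    [0,0,1],
    [0,0,1],
    [0,0,1],
    [0,0,1],
    [0,0,1]
  ],
  "jaw": [65,65,65,65,65,65,65,65,65,65]
}}

```text
time_s: 18.38
tool_pos: [0.5644, -0.1547, 0.2052]
ee_rot: [-2.425, -1.997, 0.0]
ft_force: [-0.2, 0.6, -0.0]
grip_width: 0.0652
gripper_force: 0.0
```

Emit:
{"api": "step_arm", "payload": {
  "linear": [
    [0,0,0],
    [0,0,0],
    [0,0,0],
    [0,0,0],
    [0,0,0],
    [0,0,0],
    [0,0,0],
    [0,0,0]
  ],
  "rotation": [
    [0,0,1],
    [0,0,1],
    [0,0,1],
    [0,0,1],
    [0,0,1],
    [0,0,0.33],
    [0,0,0],
    [0,0,0]
  ],
  "jaw": [65,65,65,65,65,65,65,65]
}}

```text
time_s: 19.38
tool_pos: [0.5642, -0.154, 0.2052]
ee_rot: [-2.863, -1.294, 0.0]
ft_force: [0.5, 0.1, -0.0]
grip_width: 0.0651
gripper_force: 0.0
```

```bash
python3 -c "
from h import *
go(.5636,-.1552,.096,-.73)"
```

```text
pos [ 0.5642 -0.154   0.2052] th -0.7219 j [-0.401  0.157  1.676 -0.     1.309  0.321]
turn first, units [-0.    0.    0.08] then linear units [-0.06  0.02  5.46] untur [-0.06  0.02  5.46]
```

Emit:
{"api": "step_arm", "payload": {
  "linear": [
    [-0.06,0.02,0.6],
    [0,0,0.8],
    [0,0,0.8],
    [0,0,0.8],
    [0,0,0.8],
    [0,0,0.7],
    [0,0,0.5],
    [0,0,0.45],
    [0,0,0],
    [0,0,0]
  ],
  "rotation": [
    [0,0,0.08],
    [0,0,0],
    [0,0,0],
    [0,0,0],
    [0,0,0],
    [0,0,0],
    [0,0,0],
    [0,0,0],
    [0,0,0],
    [0,0,0]
  ],
  "jaw": [65,65,65,65,65,65,65,65,50,40]
}}

```text
time_s: 20.62
tool_pos: [0.5641, -0.1552, 0.0968]
ee_rot: [2.868, 1.28, 0.001]
ft_force: [0.6, -0.5, 0.3]
grip_width: 0.0399
gripper_force: 0.0
```

Emit:
{"api": "step_arm", "payload": {
  "linear": [
    [0,0,0],
    [0,0,0],
    [0,0,0],
    [0,0,0],
    [0,0,0],
    [0,0,0],
    [0,0,0],
    [0,0,0],
    [0,0,0],
    [0,0,0]
  ],
  "rotation": [
    [0,0,0],
    [0,0,0],
    [0,0,0],
    [0,0,0],
    [0,0,0],
    [0,0,0],
    [0,0,0],
    [0,0,0],
    [0,0,0],
    [0,0,0]
  ],
  "jaw": [30,25,20,16,12,8,4,0,0,0]
}}

```text
time_s: 21.88
tool_pos: [0.5637, -0.155, 0.0965]
ee_rot: [2.869, 1.281, 0.0]
ft_force: [-1.0, 0.6, 4.5]
grip_width: 0.0131
gripper_force: 49.1
```

Emit:
{"api": "step_arm", "payload": {
  "linear": [
    [0,0,0],
    [0,0,0],
    [0,0,0],
    [0,0,0],
    [0,0,0],
    [0,0,0],
    [0,0,0],
    [0,0,0],
    [0,0,0],
    [0,0,0]
  ],
  "rotation": [
    [0,0,0.5],
    [0,0,0.7],
    [0,0,0.7],
    [0,0,0.7],
    [0,0,0.7],
    [0,0,0.7],
    [0,0,0.7],
    [0,0,0.7],
    [0,0,0.6],
    [0,0,0]
  ],
  "jaw": [0,0,0,0,0,0,0,0,0,0],
  "squeeze": 60
}}

```text
time_s: 23.12
tool_pos: [0.5639, -0.1552, 0.0965]
ee_rot: [3.118, 0.377, 0.001]
ft_force: [-1.9, -0.0, 3.2]
grip_width: 0.0129
gripper_force: 61.1
```

Emit:
{"api": "step_arm", "payload": {
  "linear": [
    [0,0,0],
    [0,0,0],
    [0,0,0],
    [0,0,0],
    [0,0,0],
    [0,0,0],
    [0,0,0],
    [0,0,0],
    [0,0,0],
    [0,0,0]
  ],
  "rotation": [
    [0,0,0.7],
    [0,0,0.7],
    [0,0,0.7],
    [0,0,0.7],
    [0,0,0.7],
    [0,0,0.7],
    [0,0,0.7],
    [0,0,0.7],
    [0,0,0.4],
    [0,0,0]
  ],
  "jaw": [0,0,0,0,0,0,0,0,0,0]
}}

```text
time_s: 24.38
tool_pos: [0.5638, -0.1555, 0.0965]
ee_rot: [3.09, -0.56, 0.001]
ft_force: [-2.2, -1.7, 4.9]
grip_width: 0.0126
gripper_force: 61.1
```

```bash
python3 - <<'E'
from h import *
go(.5636,-.1552,.096,-.73-1.2)
o=get_obs();print(o["ft_force"],o["ft_torque"])
t=grab_frame("top")["color"];s=grab_frame("scene")["color"]
r=lambda a,x,y,w,h:cv2.resize(a[y:y+h,x:x+w,::-1],None,fx=4,fy=4,interpolation=cv2.INTER_CUBIC)
cv2.imwrite("pics/turn.png",np.hstack([r(t,275,165,90,90),r(s,265,190,105,90)]))
E
```

```text
pos [ 0.5638 -0.1555  0.0965] th -1.9295 j [-4.040e-01  2.760e-01  1.756e+00 -1.000e-03  1.109e+00  1.526e+00]
turn first, units [ 0.01 -0.01  0.01] then linear units [-0.02 -0.01  0.03] untur [-0.02 -0.01  0.03]
[-2.20763769 -1.74629588  4.85067577] [-0.27622704  0.30363186  0.06443345]
```

View pics/turn.png

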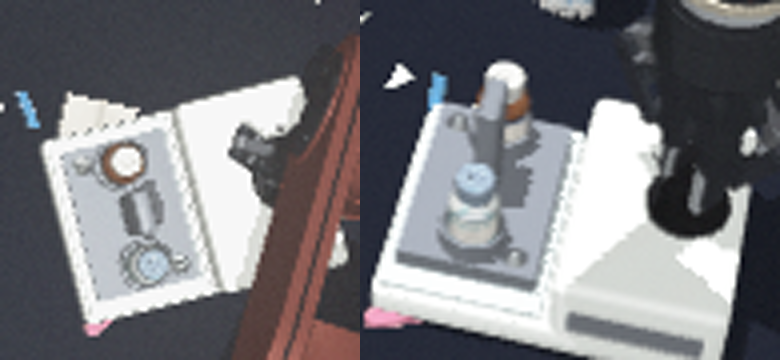

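The carrier still sits on both pegs, visible at top (296,206) and (319,231), and the fingers hold the dial. The tool has turned 1.2 rad. I'll hold briefly, then hand in.

Emit:
{"api": "step_arm", "payload": {
  "linear": [
    [0,0,0],
    [0,0,0],
    [0,0,0],
    [0,0,0],
    [0,0,0],
    [0,0,0]
  ],
  "rotation": [
    [0,0,0.1],
    [0,0,0],
    [0,0,0],
    [0,0,0],
    [0,0,0],
    [0,0,0]
  ],
  "jaw": [0,0,0,0,0,0]
}}

```text
time_s: 25.22
tool_pos: [0.5638, -0.1554, 0.0965]
ee_rot: [3.087, -0.578, 0.001]
ft_force: [-0.8, -3.7, 5.7]
grip_width: 0.0129
gripper_force: 61.2
```

```bash
python3 -c "
from cell import *
print(get_obs()['ft_torque'],get_obs()['gripper_force']);print(finish_job())"
```

```text
[-0.61319544  0.36395821  0.0921995 ] 61.204354763031006
the job is handed in; nothing more can be done
None
```

I handed the job in at about 25 s: the carrier is seated on both pegs and let go, and the fingers still hold the dial with about 61 N. The tool turned it about 1.21 rad, so it should be at the third click; I couldn't read the dial angle directly, and no verdict came back.

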